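# Put the mixed-up valve spools back in their own pockets

## Task

Valve spools on the stand have been put back in each other's pockets: get every spool standing upright in the pocket painted its own colour, parking one in the bare unpainted pocket on the way to make room. Lower each spool to the pocket floor rather than dropping it, and never stand or lay one anywhere but in a pocket. Leave the brass gauge fitting where it stands.

Things in the scene. Friction and masses are not known exactly. Their poses are not given: they have to be found in the camera images.
- spool_red: Ground steel valve spool with a red top face and red bands, standing upright in a pocket: round, 100 mm tall, 0.27 to 0.53 kg; foot 34 mm across; the plain top land, 30 mm across, reaches from 64 to 100 mm above the foot (grip it there, from above). Origin: centre of the underside; z up along its axis.
- spool_blue: Ground steel valve spool with a blue top face and blue bands, standing upright in a pocket: round, 100 mm tall, 0.27 to 0.53 kg; foot 34 mm across; the plain top land, 30 mm across, reaches from 64 to 100 mm above the foot (grip it there, from above). Origin: centre of the underside; z up along its axis.
- spool_yellow: Ground steel valve spool with a yellow top face and yellow bands, standing upright in a pocket: round, 100 mm tall, 0.27 to 0.53 kg; foot 34 mm across; the plain top land, 30 mm across, reaches from 64 to 100 mm above the foot (grip it there, from above). Origin: centre of the underside; z up along its axis.
- spool_green: Ground steel valve spool with a green top face and green bands, standing upright in a pocket: round, 100 mm tall, 0.27 to 0.53 kg; foot 34 mm across; the plain top land, 30 mm across, reaches from 64 to 100 mm above the foot (grip it there, from above). Origin: centre of the underside; z up along its axis.
- pocket_red: Square pocket (walls painted red) fixed on the stand plate: 58 mm outside, 50 mm inside, walls 4 mm, rim 32 mm above its origin, inner floor 8 mm above its origin (20 mm above the shelf). Origin: centre of its underside; axes along its walls, z up. Pockets and gauge stand in a 2 (x) by 3 (y) grid along these axes, neighbours 90 mm or more apart.
- pocket_blue: Square pocket (walls painted blue) fixed on the stand plate: 58 mm outside, 50 mm inside, walls 4 mm, rim 32 mm above its origin, inner floor 8 mm above its origin (20 mm above the shelf). Origin: centre of its underside; axes along its walls, z up. Pockets and gauge stand in a 2 (x) by 3 (y) grid along these axes, neighbours 90 mm or more apart.
- pocket_yellow: Square pocket (walls painted yellow) fixed on the stand plate: 58 mm outside, 50 mm inside, walls 4 mm, rim 32 mm above its origin, inner floor 8 mm above its origin (20 mm above the shelf). Origin: centre of its underside; axes along its walls, z up. Pockets and gauge stand in a 2 (x) by 3 (y) grid along these axes, neighbours 90 mm or more apart.
- pocket_green: Square pocket (walls painted green) fixed on the stand plate: 58 mm outside, 50 mm inside, walls 4 mm, rim 32 mm above its origin, inner floor 8 mm above its origin (20 mm above the shelf). Origin: centre of its underside; axes along its walls, z up. Pockets and gauge stand in a 2 (x) by 3 (y) grid along these axes, neighbours 90 mm or more apart.
- pocket_bare: Square pocket (unpainted aluminium, empty at the start, belongs to no spool) fixed on the stand plate: 58 mm outside, 50 mm inside, walls 4 mm, rim 32 mm above its origin, inner floor 8 mm above its origin (20 mm above the shelf). Origin: centre of its underside; axes along its walls, z up. Pockets and gauge stand in a 2 (x) by 3 (y) grid along these axes, neighbours 90 mm or more apart.
- gauge: Brass needle gauge fitting with a white dial facing up, loose on the stand plate among the pockets: round, 48 mm across, 50 mm tall. Origin: centre of its underside, z up. Not to be moved.
Mind the look-alikes: they are no part of the job. What is shaped like the spool_blue but purple is not meant.

How it is judged:
By the outcome, as a careful person would: the job done as asked, in the order asked, and still so for the second after the job is handed in, with the robot touching nothing.
It also fails if it takes over 96 s, if anything falls off the work surface, if the arm or the gripper's body presses on something with over 40 N, if the wrist force passes 120 N, or if a joint passes its speed limit or range.

## Robot

A 7-joint arm with a two-finger parallel gripper is mounted at the origin on the work surface. World frame = base frame: x ahead of the robot, y to its left, z up, the work surface at z = 0. Lengths are in m, angles in rad, forces in N, time in s.
With the tool pointing down it reaches from about 0.4 to 0.925 m from the base axis. Payload 4.1 kg.
Tool frame: the origin (TCP) lies at the very end of the fingers, on their centre line; the grasp point (between the pads) lies robot.grip_point_offset behind it (robot.grip_point_offset is the distance from the TCP to the grasp point, in m); z points along the fingers, y is the line along which they close (so a half turn about z gives the same grasp; the last joint's range is limited). The gripper opens to 85 mm and grips with 20 to 120 N. Pads are 22 mm wide; open, the fingers measure 114 mm over their backs; the gripper's body (76 mm by 85 mm) begins 54 mm behind the grasp point. The pads swing forward as they close: fully open they stand 13 mm farther back than shut.
Start: joints at [-0.099, 0.398, 0.045, 1.537, -0.019, 1.207, -0.051], TCP at [0.65, 0, 0.231] pointing down, gripper open.
Joint ranges: [-2.82, 2.82], [-0.49, 2.23], [-1.37, 1.46], [0, 2.46], [-1.36, 4.5], [0.23, 2], [-2.94, 2.94]. Speed limits (rad/s): [2.57, 2.57, 3.14, 3.14, 3.14, 3.14, 3.14].

## Interface

Orientations are given as a rotation vector (axis times angle).
In Python, from cell import robot gives the robot as it stands. The module is installed in compiled form; this text tells all that it offers.
- The arm moves only by the tool jog_arm, never from a script. Its arguments are lists of equal length, an entry for each row: "grip": the closure, from 0 (fully open) to 1 (shut); "linear": the shift along the tool's x, y, z in m, a list of three; "rot": the turn, a rotation vector about the tool's x, y, z in rad, a list of three. A call has 1 to 12 rows; each row shifts and turns the commanded pose from where the row before left it, along the tool's axes as they then stand; what a row does not reach is not made up. A row lasts 1/12 s, in which the tool goes at most 41.7 mm and 7.16 degrees, less where a joint would pass 70% of its speed; a pose out of reach is approached as far as the arm can. A call is refused whole if a number of a shift passes 0.0417 or a number of a turn 0.125, either way. A call with a gripper value outside its range is refused whole. The fingers move at their own pace and stop on an object; "grip_force" is the grip in N (left out, the last holds). Time passes only in rows, so rows that do not move let the fingers close. It gives the time, the measured TCP pose, the force, the opening and the grip force at its end, in the units of the state.
- robot.get_state(): the state, without advancing time (a new reading comes with each control period).
- robot.grab_frame(name): name is "scene" or "side" or "wrist"; returns a dict with "img" (480x640x3 uint8, red, green, blue), "z_map" (480x640 float32, m along the optical axis (not along the pixel's ray), 0 where there is no reading), "K" (3x3 intrinsics, pixels), "R" (3x3) and "t" (3): a world point X has camera coordinates R X + t. Camera axes: x right, y down, z forward; pixel columns grow to the right and rows downward; lengths in m; the calibration is good to about 2 mm. A picture is of the moment at which its call begins.
- robot.hand_in(): hands the job in; it is judged then, once.
The state is a dict: "clock": time; "joints": joint angles; "qvel": joint speeds; "joint_torque": joint torques, N m; "tool_pos": TCP position; "orientation": TCP orientation; "contact_force": force on the tool from outside, world axes, zero at the start; "torque": the same for the moment, N m; "opening": finger opening in m; "grip_force": force on a finger pad.
Only numpy, scipy, OpenCV 4.12 (cv2) and the standard library are available. Lean on these libraries where they do the work, as an engineer would, in place of code of your own. Each camera call takes 0.05 s, during which the arm holds its last target. There are 200 camera calls.

## Working session

There is one attempt and no reset: what is moved stays moved. The work goes in short steps, Python scripts to look and compute and a tool call to move; the robot and the scene stay as the last step left them, time stands still between calls to the robot, and variables do not carry over. Pictures are saved under pics/ and viewed, at most 14 in all, crops included, and the job is handed in when it is done.

Besides the shell and the picture viewer there is one more tool, called in YAML: its name, and indented under it one key for each argument. jog_arm: Moves the arm, as the interface text tells. Its arguments: {"type":"object","properties":{"grip":{"type":"array"},"linear":{"type":"array"},"rot":{"type":"array"},"grip_force":{"type":"number"}},"required":["grip","linear","rot"]}

```bash
mkdir -p pics; python3 - <<'E'
from cell import robot
import cv2,numpy as np,pickle
s=robot.get_state();print({k:np.round(v,4) for k,v in s.items()},robot.grip_point_offset)
for n in("scene","side","wrist"):
    f=robot.grab_frame(n);cv2.imwrite(f"pics/{n}0.png",f["img"][:,:,::-1]);pickle.dump(f,open(f"{n}0.pkl","wb"))
    print(n,np.round(f["K"],1).tolist(),np.round(-f["R"].T@f["t"],3))
E
```

```text
{'clock': np.float64(0.0), 'joints': array([-0.099 ,  0.3992,  0.045 ,  1.5379, -0.0187,  1.2069, -0.0507]), 'qvel': array([-0.0003,  0.0001,  0.0011,  0.0001, -0.0012,  0.0003,  0.0006]), 'joint_torque': array([-1.00000e-03, -4.75130e+01,  1.36410e+00, -2.54227e+01,
        1.15000e-02,  9.50000e-03,  0.00000e+00]), 'tool_pos': array([0.6494, 0.    , 0.2303]), 'orientation': array([-2.2204, -2.2207,  0.0023]), 'contact_force': array([-0.5437,  0.4376, -0.1602]), 'torque': array([ 0.0295,  0.043 , -0.021 ]), 'grip_force': np.float64(0.0), 'opening': np.float64(0.0856)} 0.0187
scene [[480.5, 0.0, 321.7], [0.0, 480.5, 248.1], [0.0, 0.0, 1.0]] [0.968 0.342 0.533]
side [[487.7, 0.0, 323.5], [0.0, 487.7, 239.0], [0.0, 0.0, 1.0]] [0.421 0.42  0.558]
wrist [[334.5, 0.0, 319.0], [0.0, 334.5, 236.4], [0.0, 0.0, 1.0]] [0.65  0.079 0.374]
```

View pics/scene0.png

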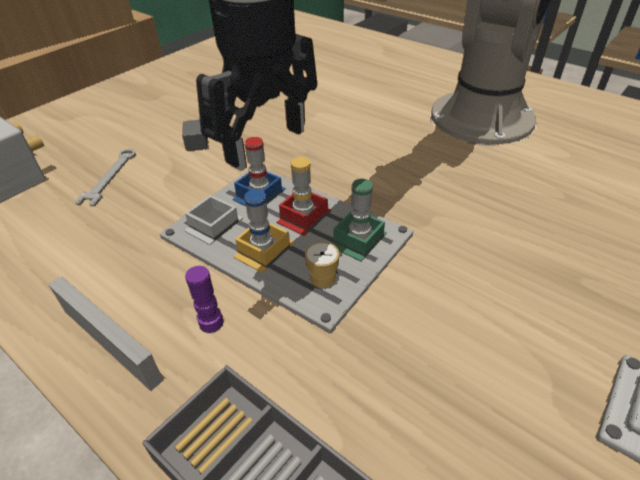

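View pics/side0.png

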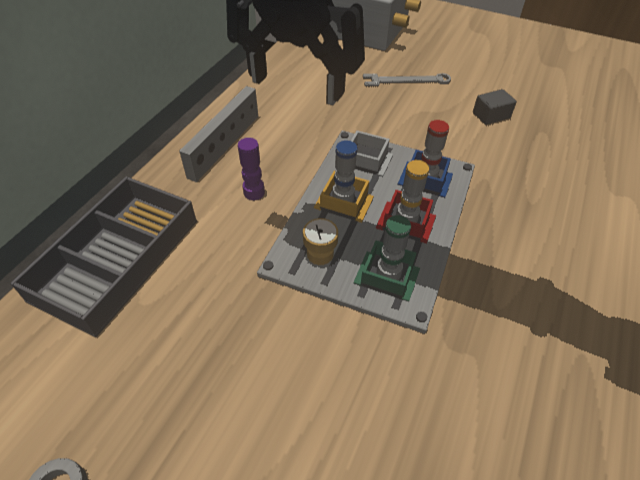

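View pics/wrist0.png

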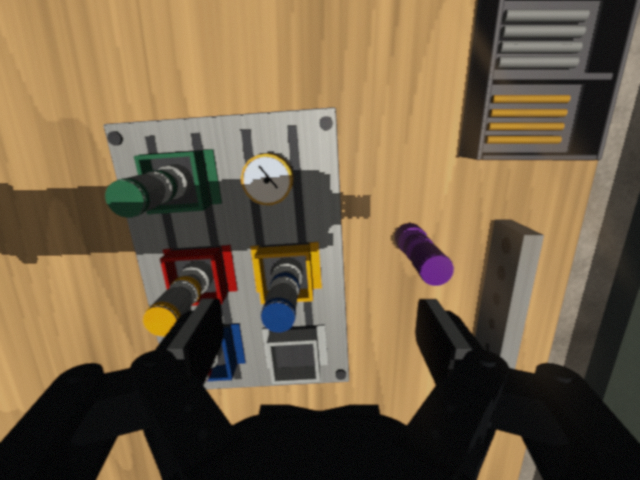

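The scene view shows these occupied pockets:

- Green spool in its own green pocket at (360,215).
- Red spool in the blue pocket, top at (255,145).
- Yellow spool in the red pocket, top at (301,164).
- Blue spool in the yellow pocket, top at (256,199).

The bare pocket at (212,217) is empty, the gauge is at (322,262) and the purple decoy is off the stand at (203,298). The side and wrist views agree. So the job is a cycle of three, and the green spool stays where it is.

```bash
cat > h.py <<'E'
import cv2,numpy as np
def cloud(f):
    z=f["z_map"];v,u=np.mgrid[:480,:640];K=f["K"]
    c=np.stack([(u-K[0,2])/K[0,0]*z,(v-K[1,2])/K[1,1]*z,z],-1)
    return (c-f["t"])@f["R"]
HUE=dict(red=((0,7),(172,180)),yellow=((18,30),),green=((65,95),),blue=((103,122),))
def mask(f,c):
    h=cv2.cvtColor(f["img"],cv2.COLOR_RGB2HSV);H=h[...,0]
    m=np.zeros(H.shape,bool)
    for a,b in HUE[c]: m|=(H>=a)&(H<=b)
    return m&(h[...,1]>120)&(h[...,2]>40)&(f["z_map"]>0)
def proj(f,X):
    c=f["R"]@X+f["t"];p=f["K"]@c;return p[:2]/p[2]
def P(f): return f["K"]@np.c_[f["R"],f["t"]]
def tri(f,g,a,b):
    X=cv2.triangulatePoints(P(f),P(g),np.float64(a),np.float64(b));return (X[:3]/X[3]).ravel()
E
python3 - <<'E'
from h import *;import pickle
F={n:pickle.load(open(n+"0.pkl","rb")) for n in("scene","side","wrist")}
C={n:cloud(f) for n,f in F.items()}
roi=lambda X:(X[...,0]>.35)&(X[...,0]<.9)&(abs(X[...,1])<.35)
for c in HUE:
    top={};rim=[]
    for n,f in F.items():
        X=C[n];m=mask(f,c)&roi(X)&(X[...,2]<.2)
        if c in("yellow",): m&=X[...,2]>.025
        zt=X[...,2]
        t=(m&(zt>.108)).astype(np.uint8)
        k,l,s,_=cv2.connectedComponentsWithStats(t)
        if k>1:
            t=l==1+s[1:,4].argmax();pts=X[t];zz=np.percentile(pts[:,2],90)
            fl=t&(abs(zt-zz)<.0035);v,u=np.nonzero(fl);top[n]=(u.mean(),v.mean())
            print(c,n,"top z",zz.round(4),"depth ctr",X[fl].mean(0).round(4),fl.sum(),np.ptp(X[fl],0).round(3))
        r=m&(zt<.06)&(zt>.02); 
        if r.sum()>50:
            p=X[r];zr=np.percentile(p[:,2],97);q=p[abs(p[:,2]-zr)<.003]
            print("   rim",n,len(p),zr.round(4),cv2.minAreaRect(q[:,:2].astype(np.float32)*1000))
    if "scene" in top and "side" in top: print(c,"TRI",tri(F["scene"],F["side"],top["scene"],top["side"]).round(4))
# shelf
for n,(x,y) in dict(scene=(340,205),side=(390,290),wrist=(225,240)).items(): print(n,C[n][y,x])
for n in ("scene","side"):
    X=C[n];m=roi(X)&(X[...,2]>.03)&(X[...,2]<.06);h=cv2.cvtColor(F[n]["img"],cv2.COLOR_RGB2HSV);m&=(h[...,1]<40)
    t=(m).astype(np.uint8);k,l,s,ce=cv2.connectedComponentsWithStats(t)
    for i in range(1,k):
        if s[i,4]>60:print(n,s[i],X[l==i].mean(0).round(3),X[l==i].max(0).round(3),X[l==i].min(0).round(3))
E
```

```text
red scene top z 0.121 depth ctr [ 0.514  -0.1789  0.1203] 142 [0.029 0.029 0.004]
   rim scene 844 0.0447 ((512.521484375, -77.80772399902344), (60.84199905395508, 59.6221809387207), 2.913785934448242)
red side top z 0.1223 depth ctr [ 0.5127 -0.1795  0.1214] 189 [0.028 0.029 0.004]
   rim side 536 0.0458 ((511.08355712890625, -78.20164489746094), (57.79075241088867, 60.905818939208984), 3.984417200088501)
   rim wrist 1124 0.046 ((510.7519836425781, -78.6059799194336), (58.35308837890625, 58.774742126464844), 3.973250389099121)
red TRI [ 0.5129 -0.1806  0.1198]
yellow scene top z 0.1213 depth ctr [ 0.5134 -0.0795  0.1204] 173 [0.03  0.029 0.004]
   rim scene 1240 0.0574 ((573.7525024414062, -12.752685546875), (156.3857421875, 41.06238555908203), 56.20336151123047)
yellow side top z 0.1223 depth ctr [ 0.5115 -0.0792  0.1214] 255 [0.029 0.032 0.005]
   rim side 858 0.0461 ((608.93115234375, -23.4342041015625), (58.35801696777344, 161.72271728515625), 2.733703136444092)
yellow wrist top z 0.1225 depth ctr [ 0.5108 -0.0783  0.1217] 792 [0.03  0.03  0.004]
   rim wrist 1278 0.0552 ((571.
[... 1760 characters left out ...]
9   0.258 0.048] [0.801 0.05  0.03 ]
side [ 180   90   76   80 1256] [ 0.852 -0.104  0.048] [ 0.87  -0.018  0.06 ] [ 0.847 -0.217  0.03 ]
side [351 131  38  37 584] [ 0.614 -0.185  0.039] [ 0.649 -0.152  0.047] [ 0.588 -0.213  0.03 ]
side [428 165  12  12 104] [ 0.503 -0.173  0.044] [ 0.511 -0.163  0.059] [ 0.496 -0.189  0.035]
side [  21  181  170  145 2788] [0.832 0.177 0.04 ] [0.9   0.271 0.048] [0.798 0.05  0.03 ]
side [333 183  22  18 272] [ 0.61  -0.067  0.043] [ 0.63  -0.058  0.06 ] [ 0.597 -0.087  0.03 ]
side [396 203  25  19 274] [ 0.509 -0.072  0.042] [ 0.528 -0.053  0.06 ] [ 0.495 -0.09   0.031]
side [377 258  26  22 335] [0.498 0.037 0.042] [0.517 0.045 0.06 ] [0.483 0.017 0.03 ]
```

```bash
python3 - <<'E'
import cv2
a=cv2.imread("pics/scene0.png")[120:310,150:420];b=cv2.imread("pics/side0.png")[110:340,250:490]
cv2.imwrite("pics/c1.png",cv2.resize(a,None,fx=2.9,fy=2.9,interpolation=2));cv2.imwrite("pics/c2.png",cv2.resize(b,None,fx=2.6,fy=2.6,interpolation=2))
E
```

```text
(no output)
```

View pics/c1.png

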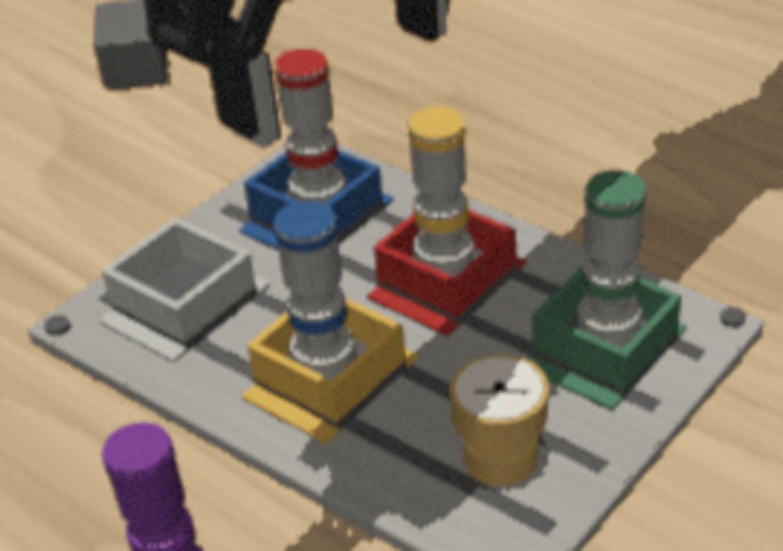

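View pics/c2.png

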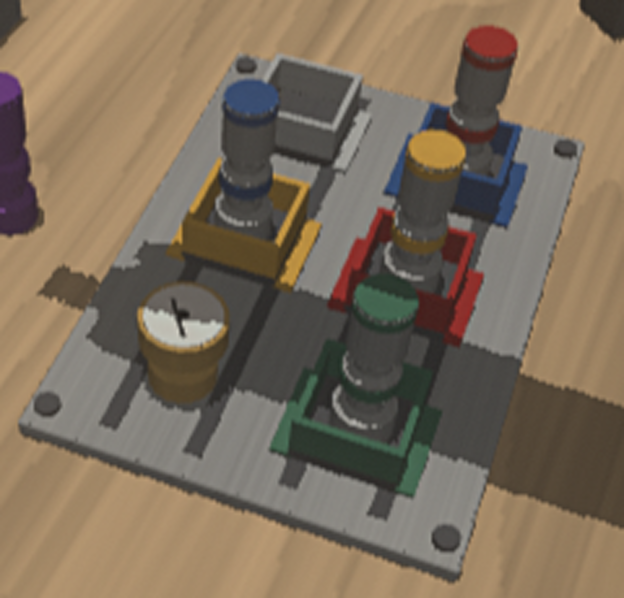

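The crops confirm the assignment. Measured spool tops are at z≈0.120 and rims at ≈0.045, which match the given sizes. Next I'll pin down the yellow and bare pockets.

```bash
python3 - <<'E'
from h import *;import pickle
F={n:pickle.load(open(n+"0.pkl","rb")) for n in("scene","side","wrist")}
for n,f in F.items():
    X=cloud(f);z=X[...,2]
    for nm,(cx,cy) in dict(yellow=(.615,-.073),bare=(.62,-.182),red=(.512,-.078),blue=(.514,-.18),green=(.502,.028)).items():
        m=(abs(X[...,0]-cx)<.042)&(abs(X[...,1]-cy)<.042)&(z>.0415)&(z<.049)&(np.hypot(X[...,0]-cx,X[...,1]-cy)>.022)
        q=X[m];r=cv2.minAreaRect(q[:,:2].astype(np.float32)*1000)
        print(n,nm,m.sum(),np.median(q[:,2]).round(4),np.round(r[0],1),np.round(r[1],1),round(r[2],1))
    v,u=np.nonzero((abs(X[...,0]-.62)<.012)&(abs(X[...,1]+.182)<.012)); print("bare floor z",np.median(z[v,u]))
E
```

```text
scene yellow 295 0.0436 [612.7 -74.5] [60.1 60. ] 4.3
scene bare 317 0.0435 [ 621.  -182.5] [59.2 61.1] 3.7
scene red 246 0.0435 [512.6 -78.6] [60.9 61. ] 3.2
scene blue 171 0.0435 [ 515.7 -181. ] [60.8 59.7] 5.6
scene green 284 0.0435 [503.2  27.7] [59.6 58.5] 4.5
bare floor z 0.019822482218919683
side yellow 328 0.0443 [611.2 -73.9] [58.7 60.2] 3.6
side bare 254 0.0441 [ 619.  -182.6] [58.1 61.5] 4.6
side red 272 0.0446 [511.1 -78.2] [57.9 60.9] 4.0
side blue 184 0.0443 [ 513.8 -180.2] [58.  60.2] 3.8
side green 443 0.0446 [501.6  28.1] [58.1 59.4] 3.6
bare floor z 0.02086405600364051
wrist yellow 681 0.0448 [610.7 -74.8] [58.3 58.7] 3.9
wrist bare 725 0.0448 [ 618.4 -182.8] [58.2 59.7] 3.4
wrist red 633 0.0449 [510.4 -78.7] [59.  58.7] 3.6
wrist blue 292 0.0447 [ 538.6 -185.5] [65.6 26.6] 67.9
wrist green 888 0.0449 [501.4  27. ] [59.1 58.1] 4.0
bare floor z 0.02104287667589537
```

jog_arm:
  grip: [0,0,0,0,0,0,0,0]
  linear:
    - [-0.019,-0.009,0]
    - [-0.019,-0.009,0]
    - [-0.019,-0.009,0]
    - [-0.019,-0.009,0]
    - [0,0,0.03]
    - [0,0,0.03]
    - [0,0,0.02]
    - [0,0,0]
  rot:
    - [0,0,0]
    - [0,0,0]
    - [0,0,0]
    - [0,0,0]
    - [0,0,0]
    - [0,0,0]
    - [0,0,0]
    - [0,0,0]
  grip_force: 50

```text
clock: 0.82
tool_pos: [0.6101, -0.0757, 0.1462]
orientation: [-2.216, -2.216, 0.01]
contact_force: [-0.6, 0.9, -0.2]
opening: 0.0856
grip_force: 0.0
```

jog_arm:
  grip: [0,0,0]
  linear:
    - [0,0,0]
    - [0,0,0]
    - [0,0,0]
  rot:
    - [0,0,0]
    - [0,0,0]
    - [0,0,0]

```text
clock: 1.07
tool_pos: [0.6155, -0.0761, 0.1533]
orientation: [2.219, 2.22, 0.004]
contact_force: [-0.9, 0.2, 0.5]
opening: 0.0857
grip_force: 0.0
```

```bash
python3 - <<'E'
from cell import robot
from h import *
from scipy.spatial.transform import Rotation as Ro
s=robot.get_state();R=Ro.from_rotvec(s["orientation"]).as_matrix();print(np.round(s["tool_pos"],4),R.round(3).tolist())
f=robot.grab_frame("wrist");cv2.imwrite("pics/w1.png",f["img"][:,:,::-1])
X=cloud(f)
for c in("blue","yellow","red"):
    m=mask(f,c)&(abs(X[...,2]-.1215)<.004);q=X[m];print(c,m.sum(),q.mean(0).round(4) if m.sum() else 0)
E
```

```text
[ 0.6155 -0.0761  0.1533] [[-0.0, 1.0, 0.004], [1.0, 0.0, -0.0], [-0.0, 0.004, -1.0]]
blue 1818 [ 0.6136 -0.0749  0.1215]
yellow 2052 [ 0.5121 -0.0789  0.1215]
red 0 0
```

View pics/w1.png

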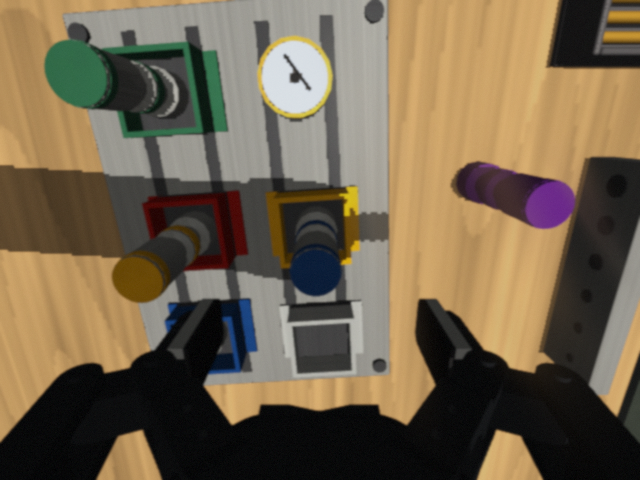

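The wrist view shows the blue top at (316,270), centred between the fingers at columns 220 and 420. Next I'll descend and grip.

jog_arm:
  grip: [0,0,0,0,0,1,1,1,1,1,1,1]
  linear:
    - [0,0,0.022]
    - [0,0,0.022]
    - [0,0,0.02]
    - [0,0,0]
    - [0,0,0]
    - [0,0,0]
    - [0,0,0]
    - [0,0,0]
    - [0,0,0]
    - [0,0,0]
    - [0,0,0]
    - [0,0,0]
  rot:
    - [0,0,0]
    - [0,0,0]
    - [0,0,0]
    - [0,0,0]
    - [0,0,0]
    - [0,0,0]
    - [0,0,0]
    - [0,0,0]
    - [0,0,0]
    - [0,0,0]
    - [0,0,0]
    - [0,0,0]

```text
clock: 2.12
tool_pos: [0.6144, -0.076, 0.0884]
orientation: [2.221, 2.221, 0.001]
contact_force: [-2.3, -0.5, 6.2]
opening: 0.0277
grip_force: 49.4
```

jog_arm:
  grip: [1,1,1,1,1,1,1,1]
  linear:
    - [0,0,-0.015]
    - [0,0,-0.03]
    - [0,0,-0.03]
    - [0,0,-0.03]
    - [0,0,-0.025]
    - [0,0,0]
    - [0,0,0]
    - [0,0,0]
  rot:
    - [0,0,0]
    - [0,0,0]
    - [0,0,0]
    - [0,0,0]
    - [0,0,0]
    - [0,0,0]
    - [0,0,0]
    - [0,0,0]

```text
clock: 2.78
tool_pos: [0.6126, -0.0758, 0.2152]
orientation: [-2.219, -2.22, 0.004]
contact_force: [-0.0, -0.2, -3.4]
opening: 0.0278
grip_force: 50.2
```

```bash
python3 - <<'E'
from cell import robot
from h import *
f=robot.grab_frame("side");cv2.imwrite("pics/s1.png",f["img"][:,:,::-1])
X=cloud(f);m=mask(f,"blue")&(X[...,2]>.12)&(X[...,2]<.3);print(np.percentile(X[m],[2,50,98],axis=0).round(4))
E
```

```text
Traceback (most recent call last):
IndexError: index -1 is out of bounds for axis 0 with size 0
```

View pics/s1.png

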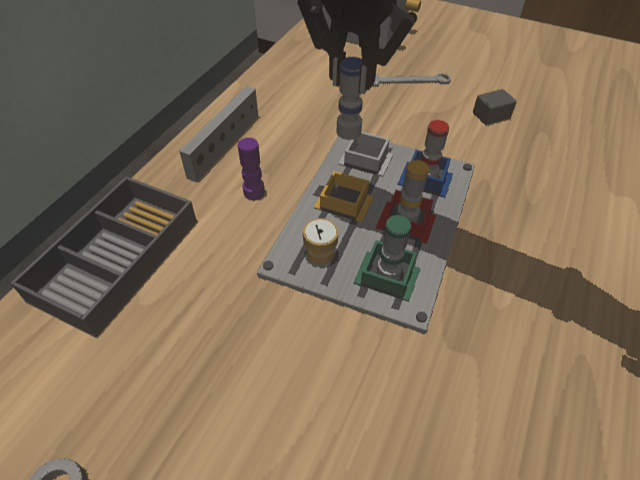

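Blue is held upright with its top at (350,66). Next I'll carry it over to the bare pocket.

jog_arm:
  grip: [1,1,1,1,1,1,1,1]
  linear:
    - [-0.017,0.001,0]
    - [-0.025,0.001,0]
    - [-0.025,0.001,0]
    - [-0.025,0.001,0]
    - [-0.0146,0.001,0]
    - [0,0,0]
    - [0,0,0]
    - [0,0,0]
  rot:
    - [0,0,0]
    - [0,0,0]
    - [0,0,0]
    - [0,0,0]
    - [0,0,0]
    - [0,0,0]
    - [0,0,0]
    - [0,0,0]

```text
clock: 3.5
tool_pos: [0.6188, -0.1806, 0.2161]
orientation: [-2.218, -2.221, -0.0]
contact_force: [0.2, -0.1, -2.9]
opening: 0.0275
grip_force: 50.2
```

jog_arm:
  grip: [1,1,1,1,1,1,1,1,1]
  linear:
    - [0,0,0.015]
    - [0,0,0.03]
    - [0,0,0.03]
    - [0,0,0.025]
    - [0,0,0.016]
    - [0,0,0.01]
    - [0,0,0]
    - [0,0,0]
    - [0,0,0]
  rot:
    - [0,0,0]
    - [0,0,0]
    - [0,0,0]
    - [0,0,0]
    - [0,0,0]
    - [0,0,0]
    - [0,0,0]
    - [0,0,0]
    - [0,0,0]

```text
clock: 4.25
tool_pos: [0.6201, -0.1819, 0.0922]
orientation: [2.219, 2.222, 0.002]
contact_force: [-0.8, 0.6, -2.8]
opening: 0.0278
grip_force: 50.3
```

jog_arm:
  grip: [1,1,1,1,1,1]
  linear:
    - [0,0,0.001]
    - [0,0,0.001]
    - [0,0,0.001]
    - [0,0,0.0008]
    - [0,0,0]
    - [0,0,0]
  rot:
    - [0,0,0]
    - [0,0,0]
    - [0,0,0]
    - [0,0,0]
    - [0,0,0]
    - [0,0,0]

```text
clock: 4.75
tool_pos: [0.6193, -0.1827, 0.0882]
orientation: [2.221, 2.221, 0.001]
contact_force: [-0.5, 0.7, 2.5]
opening: 0.0279
grip_force: 50.8
```

Touched down at 2.5 N. Releasing and rising.

jog_arm:
  grip: [0.4,0,0,0,0,0,0,0,0,0,0,0]
  linear:
    - [0,0,0]
    - [0,0,0]
    - [0,0,0]
    - [0,0,0]
    - [0,0,0]
    - [0,0,0]
    - [0,0,-0.015]
    - [0,0,-0.025]
    - [0,0,-0.025]
    - [0,0,-0.015]
    - [0,0,0]
    - [0,0,0]
  rot:
    - [0,0,0]
    - [0,0,0]
    - [0,0,0]
    - [0,0,0]
    - [0,0,0]
    - [0,0,0]
    - [0,0,0]
    - [0,0,0]
    - [0,0,0]
    - [0,0,0]
    - [0,0,0]
    - [0,0,0]

```text
clock: 5.75
tool_pos: [0.6196, -0.1827, 0.1683]
orientation: [2.22, 2.22, 0.002]
contact_force: [-1.0, 0.3, -0.5]
opening: 0.0853
grip_force: 0.0
```

```bash
cat > tops.py <<'E'
from cell import robot
from h import *;import sys
F={n:robot.grab_frame(n) for n in("scene","side","wrist")}
for n,f in F.items():
    X=cloud(f);cv2.imwrite(f"pics/{n}_{sys.argv[1]}.png",f["img"][:,:,::-1])
    for c in HUE:
        m=mask(f,c)&(X[...,2]>.1175)&(X[...,2]<.13)&(X[...,0]<.7)&(X[...,0]>.4)
        if m.sum()>30:print(n,c,m.sum(),X[m].mean(0).round(4),np.ptp(X[m],0).round(3))
E
python3 tops.py a
```

```text
scene red 126 [ 0.5137 -0.1786  0.1203] [0.027 0.031 0.005]
scene yellow 173 [ 0.5135 -0.0793  0.1204] [0.029 0.03  0.005]
scene blue 121 [ 0.6205 -0.1815  0.1204] [0.024 0.026 0.003]
side red 187 [ 0.5126 -0.1786  0.1211] [0.028 0.034 0.005]
side yellow 272 [ 0.5113 -0.0784  0.1211] [0.029 0.03  0.006]
wrist red 1727 [ 0.5131 -0.1787  0.1215] [0.029 0.03  0.006]
wrist yellow 3048 [ 0.5123 -0.0801  0.1214] [0.03  0.03  0.007]
wrist blue 1548 [ 0.619  -0.1815  0.1216] [0.028 0.027 0.005]
```

jog_arm:
  grip: [0,0,0,0,0,0,0,0,0]
  linear:
    - [0.015,-0.015,0]
    - [0.022,-0.023,0]
    - [0.022,-0.023,0]
    - [0.022,-0.023,0]
    - [0.015,-0.015,0]
    - [0.0075,-0.0084,0]
    - [0,0,0]
    - [0,0,0]
    - [0,0,0]
  rot:
    - [0,0,0]
    - [0,0,0]
    - [0,0,0]
    - [0,0,0]
    - [0,0,0]
    - [0,0,0]
    - [0,0,0]
    - [0,0,0]
    - [0,0,0]

```text
clock: 6.65
tool_pos: [0.5127, -0.0804, 0.1675]
orientation: [2.222, 2.219, 0.0]
contact_force: [0.8, -1.1, 0.4]
opening: 0.0857
grip_force: 0.0
```

jog_arm:
  grip: [0,0,0,0,0,0,0]
  linear:
    - [0,0,0.015]
    - [0,0,0.025]
    - [0,0,0.025]
    - [0,0,0.0145]
    - [0,0,0]
    - [0,0,0]
    - [0,0,0]
  rot:
    - [0,0,0]
    - [0,0,0]
    - [0,0,0]
    - [0,0,0]
    - [0,0,0]
    - [0,0,0]
    - [0,0,0]

```text
clock: 7.23
tool_pos: [0.5131, -0.08, 0.0889]
orientation: [2.221, 2.219, 0.002]
contact_force: [0.3, -0.3, -0.3]
opening: 0.0855
grip_force: 0.0
```

Aligned with yellow. Next I'll grip and lift it.

jog_arm:
  grip: [1,1,1,1,1,1,1,1]
  linear:
    - [0,0,0]
    - [0,0,0]
    - [0,0,0]
    - [0,0,0]
    - [0,0,0]
    - [0,0,0]
    - [0,0,0]
    - [0,0,0]
  rot:
    - [0,0,0]
    - [0,0,0]
    - [0,0,0]
    - [0,0,0]
    - [0,0,0]
    - [0,0,0]
    - [0,0,0]
    - [0,0,0]

```text
clock: 7.9
tool_pos: [0.5117, -0.0791, 0.0887]
orientation: [2.221, 2.221, 0.0]
contact_force: [-1.7, 0.3, 5.7]
opening: 0.0278
grip_force: 49.8
```

jog_arm:
  grip: [1,1,1,1,1,1,1,1]
  linear:
    - [0,0,-0.015]
    - [0,0,-0.03]
    - [0,0,-0.03]
    - [0,0,-0.03]
    - [0,0,-0.025]
    - [0,0,0]
    - [0,0,0]
    - [0,0,0]
  rot:
    - [0,0,0]
    - [0,0,0]
    - [0,0,0]
    - [0,0,0]
    - [0,0,0]
    - [0,0,0]
    - [0,0,0]
    - [0,0,0]

```text
clock: 8.57
tool_pos: [0.5099, -0.0788, 0.2158]
orientation: [-2.219, -2.219, 0.004]
contact_force: [-0.9, 0.3, -5.7]
opening: 0.0278
grip_force: 50.9
```

jog_arm:
  grip: [1,1,1,1,1,1,1,1,1]
  linear:
    - [0.001,0.015,0]
    - [0.001,0.022,0]
    - [0.001,0.023,0]
    - [0.001,0.022,0]
    - [0.001,0.012,0]
    - [0,0.0055,0]
    - [0,0,0]
    - [0,0,0]
    - [0,0,0]
  rot:
    - [0,0,0]
    - [0,0,0]
    - [0,0,0]
    - [0,0,0]
    - [0,0,0]
    - [0,0,0]
    - [0,0,0]
    - [0,0,0]
    - [0,0,0]

```text
clock: 9.32
tool_pos: [0.6095, -0.0744, 0.2169]
orientation: [-2.221, -2.22, 0.003]
contact_force: [-0.1, -0.8, -4.6]
opening: 0.0279
grip_force: 51.0
```

jog_arm:
  grip: [1,1,1,1,1,1,1,1,1]
  linear:
    - [0,0,0.015]
    - [0,0,0.03]
    - [0,0,0.03]
    - [0,0,0.025]
    - [0,0,0.016]
    - [0,0,0.01]
    - [0,0,0]
    - [0,0,0]
    - [0,0,0]
  rot:
    - [0,0,0]
    - [0,0,0]
    - [0,0,0]
    - [0,0,0]
    - [0,0,0]
    - [0,0,0]
    - [0,0,0]
    - [0,0,0]
    - [0,0,0]

```text
clock: 10.07
tool_pos: [0.6121, -0.0743, 0.0936]
orientation: [2.22, 2.22, 0.003]
contact_force: [-0.0, -0.7, -6.0]
opening: 0.0278
grip_force: 51.0
```

jog_arm:
  grip: [1,1,1,1,1,1]
  linear:
    - [0,0,0.001]
    - [0,0,0.001]
    - [0,0,0.001]
    - [0,0,0.0008]
    - [0,0,0]
    - [0,0,0]
  rot:
    - [0,0,0]
    - [0,0,0]
    - [0,0,0]
    - [0,0,0]
    - [0,0,0]
    - [0,0,0]

```text
clock: 10.57
tool_pos: [0.6114, -0.0741, 0.0888]
orientation: [2.221, 2.221, 0.001]
contact_force: [-1.3, 1.1, -0.2]
opening: 0.028
grip_force: 51.4
```

Floor contact starting, since the load has dropped from about 5 N to 0. One more 0.5 mm, then release.

jog_arm:
  grip: [1,1,0.4,0,0,0,0,0,0,0,0,0]
  linear:
    - [0,0,0.0005]
    - [0,0,0]
    - [0,0,0]
    - [0,0,0]
    - [0,0,0]
    - [0,0,0]
    - [0,0,0]
    - [0,0,-0.0155]
    - [0,0,-0.025]
    - [0,0,-0.025]
    - [0,0,-0.015]
    - [0,0,0]
  rot:
    - [0,0,0]
    - [0,0,0]
    - [0,0,0]
    - [0,0,0]
    - [0,0,0]
    - [0,0,0]
    - [0,0,0]
    - [0,0,0]
    - [0,0,0]
    - [0,0,0]
    - [0,0,0]
    - [0,0,0]

```text
clock: 11.57
tool_pos: [0.614, -0.0744, 0.1724]
orientation: [2.217, 2.217, 0.008]
contact_force: [0.6, -0.5, 0.0]
opening: 0.0854
grip_force: 0.0
```

```bash
python3 tops.py b
```

```text
scene red 146 [ 0.514  -0.1783  0.1202] [0.029 0.03  0.005]
scene yellow 215 [ 0.6128 -0.074   0.1203] [0.029 0.03  0.005]
scene blue 135 [ 0.6206 -0.1814  0.1205] [0.025 0.029 0.005]
side red 198 [ 0.5122 -0.1788  0.1213] [0.028 0.032 0.006]
side yellow 229 [ 0.6108 -0.0737  0.1211] [0.029 0.029 0.006]
side blue 127 [ 0.6202 -0.1823  0.1214] [0.025 0.024 0.004]
wrist yellow 1748 [ 0.6108 -0.0736  0.1215] [0.03  0.03  0.006]
wrist green 2465 [0.5006 0.0276 0.1216] [0.029 0.028 0.007]
wrist blue 731 [ 0.6184 -0.1772  0.1214] [0.028 0.022 0.006]
```

Yellow stands upright in its own pocket. Now red.

jog_arm:
  grip: [0,0,0,0,0,0,0,0,0]
  linear:
    - [-0.015,-0.014,0]
    - [-0.022,-0.021,0]
    - [-0.022,-0.021,0]
    - [-0.022,-0.021,0]
    - [-0.015,-0.014,0]
    - [-0.0085,-0.0075,0]
    - [0,0,0]
    - [0,0,0]
    - [0,0,0]
  rot:
    - [0,0,0]
    - [0,0,0]
    - [0,0,0]
    - [0,0,0]
    - [0,0,0]
    - [0,0,0]
    - [0,0,0]
    - [0,0,0]
    - [0,0,0]

```text
clock: 12.47
tool_pos: [0.5138, -0.1768, 0.1678]
orientation: [-2.218, -2.224, -0.002]
contact_force: [-0.1, 0.4, -1.2]
opening: 0.0857
grip_force: 0.0
```

jog_arm:
  grip: [0,0,0,0,0,0,0]
  linear:
    - [0,0,0.015]
    - [0,0,0.025]
    - [0,0,0.025]
    - [0,0,0.0155]
    - [0,0,0]
    - [0,0,0]
    - [0,0,0]
  rot:
    - [0,0,0]
    - [0,0,0]
    - [0,0,0]
    - [0,0,0]
    - [0,0,0]
    - [0,0,0]
    - [0,0,0]

```text
clock: 13.05
tool_pos: [0.5142, -0.1779, 0.0886]
orientation: [2.219, 2.222, 0.002]
contact_force: [0.1, -0.3, -0.1]
opening: 0.0852
grip_force: 0.0
```

jog_arm:
  grip: [1,1,1,1,1,1,1,1]
  linear:
    - [0,0,0]
    - [0,0,0]
    - [0,0,0]
    - [0,0,0]
    - [0,0,0]
    - [0,0,0]
    - [0,0,0]
    - [0,0,0]
  rot:
    - [0,0,0]
    - [0,0,0]
    - [0,0,0]
    - [0,0,0]
    - [0,0,0]
    - [0,0,0]
    - [0,0,0]
    - [0,0,0]

```text
clock: 13.72
tool_pos: [0.5127, -0.1787, 0.0884]
orientation: [2.221, 2.221, 0.0]
contact_force: [-2.6, 0.3, 5.1]
opening: 0.0276
grip_force: 49.5
```

jog_arm:
  grip: [1,1,1,1,1,1,1,1]
  linear:
    - [0,0,-0.015]
    - [0,0,-0.03]
    - [0,0,-0.03]
    - [0,0,-0.03]
    - [0,0,-0.025]
    - [0,0,0]
    - [0,0,0]
    - [0,0,0]
  rot:
    - [0,0,0]
    - [0,0,0]
    - [0,0,0]
    - [0,0,0]
    - [0,0,0]
    - [0,0,0]
    - [0,0,0]
    - [0,0,0]

```text
clock: 14.38
tool_pos: [0.5112, -0.1781, 0.2157]
orientation: [-2.219, -2.219, 0.003]
contact_force: [-0.3, -0.1, -4.6]
opening: 0.0277
grip_force: 50.5
```

jog_arm:
  grip: [1,1,1,1,1,1,1,1,1]
  linear:
    - [0.015,-0.001,0]
    - [0.022,-0.001,0]
    - [0.023,0,0]
    - [0.022,0,0]
    - [0.012,0,0]
    - [0.0065,0,0]
    - [0,0,0]
    - [0,0,0]
    - [0,0,0]
  rot:
    - [0,0,0]
    - [0,0,0]
    - [0,0,0]
    - [0,0,0]
    - [0,0,0]
    - [0,0,0]
    - [0,0,0]
    - [0,0,0]
    - [0,0,0]

```text
clock: 15.13
tool_pos: [0.5104, -0.08, 0.2174]
orientation: [2.224, 2.219, -0.002]
contact_force: [0.8, -1.0, -2.8]
opening: 0.0279
grip_force: 50.4
```

jog_arm:
  grip: [1,1,1,1,1,1,1,1,1]
  linear:
    - [0,0,0.015]
    - [0,0,0.03]
    - [0,0,0.03]
    - [0,0,0.025]
    - [0,0,0.016]
    - [0,0,0.01]
    - [0,0,0]
    - [0,0,0]
    - [0,0,0]
  rot:
    - [0,0,0]
    - [0,0,0]
    - [0,0,0]
    - [0,0,0]
    - [0,0,0]
    - [0,0,0]
    - [0,0,0]
    - [0,0,0]
    - [0,0,0]

```text
clock: 15.88
tool_pos: [0.5118, -0.0787, 0.0929]
orientation: [2.221, 2.219, 0.002]
contact_force: [0.0, 0.2, -3.4]
opening: 0.0271
grip_force: 50.4
```

jog_arm:
  grip: [1,1,1,1,1,1]
  linear:
    - [0,0,0.001]
    - [0,0,0.001]
    - [0,0,0.001]
    - [0,0,0.001]
    - [0,0,0]
    - [0,0,0]
  rot:
    - [0,0,0]
    - [0,0,0]
    - [0,0,0]
    - [0,0,0]
    - [0,0,0]
    - [0,0,0]

```text
clock: 16.38
tool_pos: [0.511, -0.0781, 0.0884]
orientation: [2.221, 2.221, 0.001]
contact_force: [-2.2, 0.6, 3.4]
opening: 0.0279
grip_force: 51.1
```

Red has touched down. Releasing it, then on to blue at (0.6195,-0.182).

jog_arm:
  grip: [0.4,0,0,0,0,0,0,0,0,0,0,0]
  linear:
    - [0,0,0]
    - [0,0,0]
    - [0,0,0]
    - [0,0,0]
    - [0,0,0]
    - [0,0,0]
    - [0,0,-0.015]
    - [0,0,-0.025]
    - [0,0,-0.025]
    - [0,0,-0.015]
    - [0,0,0]
    - [0,0,0]
  rot:
    - [0,0,0]
    - [0,0,0]
    - [0,0,0]
    - [0,0,0]
    - [0,0,0]
    - [0,0,0]
    - [0,0,0]
    - [0,0,0]
    - [0,0,0]
    - [0,0,0]
    - [0,0,0]
    - [0,0,0]

```text
clock: 17.38
tool_pos: [0.5112, -0.0781, 0.1683]
orientation: [2.22, 2.221, 0.002]
contact_force: [-0.5, -0.7, -0.3]
opening: 0.0854
grip_force: 0.0
```

```bash
python3 tops.py c
```

```text
scene red 156 [ 0.5121 -0.0777  0.1203] [0.029 0.029 0.005]
scene yellow 225 [ 0.6129 -0.074   0.1204] [0.03  0.03  0.005]
scene blue 135 [ 0.6206 -0.1815  0.1204] [0.028 0.028 0.005]
side red 247 [ 0.5107 -0.0781  0.1213] [0.028 0.031 0.006]
side yellow 243 [ 0.611  -0.0736  0.1211] [0.031 0.032 0.006]
side blue 124 [ 0.6194 -0.1829  0.1213] [0.025 0.026 0.005]
wrist red 1746 [ 0.5102 -0.0775  0.1215] [0.03  0.029 0.006]
wrist yellow 1892 [ 0.6097 -0.0739  0.1213] [0.031 0.03  0.006]
wrist green 2636 [0.4995 0.0276 0.1216] [0.029 0.028 0.006]
```

jog_arm:
  grip: [0,0,0,0,0,0,0,0,0]
  linear:
    - [-0.015,0.015,0]
    - [-0.022,0.023,0]
    - [-0.022,0.023,0]
    - [-0.022,0.023,0]
    - [-0.015,0.016,0]
    - [-0.0075,0.0085,0]
    - [0,0,0]
    - [0,0,0]
    - [0,0,0]
  rot:
    - [0,0,0]
    - [0,0,0]
    - [0,0,0]
    - [0,0,0]
    - [0,0,0]
    - [0,0,0]
    - [0,0,0]
    - [0,0,0]
    - [0,0,0]

```text
clock: 18.28
tool_pos: [0.618, -0.1804, 0.1666]
orientation: [-2.219, -2.221, 0.001]
contact_force: [-0.1, -0.5, 0.5]
opening: 0.0855
grip_force: 0.0
```

jog_arm:
  grip: [0,0,0,0,0,0,0]
  linear:
    - [0,0,0.015]
    - [0,0,0.025]
    - [0,0,0.025]
    - [0,0,0.015]
    - [0,0,0]
    - [0,0,0]
    - [0,0,0]
  rot:
    - [0,0,0]
    - [0,0,0]
    - [0,0,0]
    - [0,0,0]
    - [0,0,0]
    - [0,0,0]
    - [0,0,0]

```text
clock: 18.87
tool_pos: [0.6198, -0.1811, 0.0891]
orientation: [2.219, 2.221, 0.002]
contact_force: [-0.3, 0.8, -0.2]
opening: 0.0851
grip_force: 0.0
```

jog_arm:
  grip: [1,1,1,1,1,1,1,1]
  linear:
    - [0,0,0]
    - [0,0,0]
    - [0,0,0]
    - [0,0,0]
    - [0,0,0]
    - [0,0,0]
    - [0,0,0]
    - [0,0,0]
  rot:
    - [0,0,0]
    - [0,0,0]
    - [0,0,0]
    - [0,0,0]
    - [0,0,0]
    - [0,0,0]
    - [0,0,0]
    - [0,0,0]

```text
clock: 19.53
tool_pos: [0.6194, -0.1818, 0.0884]
orientation: [2.221, 2.221, 0.001]
contact_force: [-1.4, -0.4, 5.7]
opening: 0.028
grip_force: 50.2
```

jog_arm:
  grip: [1,1,1,1,1,1,1,1]
  linear:
    - [0,0,-0.015]
    - [0,0,-0.03]
    - [0,0,-0.03]
    - [0,0,-0.03]
    - [0,0,-0.025]
    - [0,0,0]
    - [0,0,0]
    - [0,0,0]
  rot:
    - [0,0,0]
    - [0,0,0]
    - [0,0,0]
    - [0,0,0]
    - [0,0,0]
    - [0,0,0]
    - [0,0,0]
    - [0,0,0]

```text
clock: 20.2
tool_pos: [0.6177, -0.1811, 0.2153]
orientation: [-2.219, -2.219, 0.003]
contact_force: [-0.0, 0.2, -3.7]
opening: 0.0276
grip_force: 50.1
```

jog_arm:
  grip: [1,1,1,1,1,1,1,1,1]
  linear:
    - [0.001,-0.015,0]
    - [0.001,-0.022,0]
    - [0,-0.023,0]
    - [0,-0.022,0]
    - [0,-0.015,0]
    - [0,-0.0085,0]
    - [0,0,0]
    - [0,0,0]
    - [0,0,0]
  rot:
    - [0,0,0]
    - [0,0,0]
    - [0,0,0]
    - [0,0,0]
    - [0,0,0]
    - [0,0,0]
    - [0,0,0]
    - [0,0,0]
    - [0,0,0]

```text
clock: 20.95
tool_pos: [0.5146, -0.1792, 0.2172]
orientation: [2.22, 2.222, 0.001]
contact_force: [0.6, 0.6, -3.5]
opening: 0.0276
grip_force: 50.3
```

jog_arm:
  grip: [1,1,1,1,1,1,1,1,1]
  linear:
    - [0,0,0.015]
    - [0,0,0.03]
    - [0,0,0.03]
    - [0,0,0.025]
    - [0,0,0.016]
    - [0,0,0.01]
    - [0,0,0]
    - [0,0,0]
    - [0,0,0]
  rot:
    - [0,0,0]
    - [0,0,0]
    - [0,0,0]
    - [0,0,0]
    - [0,0,0]
    - [0,0,0]
    - [0,0,0]
    - [0,0,0]
    - [0,0,0]

```text
clock: 21.7
tool_pos: [0.515, -0.1798, 0.0927]
orientation: [2.22, 2.22, 0.002]
contact_force: [0.1, -0.7, -3.2]
opening: 0.0281
grip_force: 50.5
```

jog_arm:
  grip: [1,1,1,1,1,1]
  linear:
    - [0,0,0.001]
    - [0,0,0.001]
    - [0,0,0.001]
    - [0,0,0.001]
    - [0,0,0]
    - [0,0,0]
  rot:
    - [0,0,0]
    - [0,0,0]
    - [0,0,0]
    - [0,0,0]
    - [0,0,0]
    - [0,0,0]

```text
clock: 22.2
tool_pos: [0.5139, -0.1797, 0.0884]
orientation: [2.221, 2.221, 0.001]
contact_force: [-0.8, 0.9, 1.7]
opening: 0.028
grip_force: 51.0
```

jog_arm:
  grip: [0.4,0,0,0,0,0,0,0,0,0,0,0]
  linear:
    - [0,0,0]
    - [0,0,0]
    - [0,0,0]
    - [0,0,0]
    - [0,0,0]
    - [0,0,0]
    - [0,0,-0.015]
    - [0,0,-0.03]
    - [0,0,-0.03]
    - [0,0,-0.03]
    - [0,0,-0.015]
    - [0,0,0]
  rot:
    - [0,0,0]
    - [0,0,0]
    - [0,0,0]
    - [0,0,0]
    - [0,0,0]
    - [0,0,0]
    - [0,0,0]
    - [0,0,0]
    - [0,0,0]
    - [0,0,0]
    - [0,0,0]
    - [0,0,0]

```text
clock: 23.2
tool_pos: [0.5163, -0.1805, 0.2121]
orientation: [2.216, 2.216, 0.007]
contact_force: [-0.3, -0.8, -0.9]
opening: 0.0853
grip_force: 0.0
```

```bash
python3 tops.py d
```

```text
scene red 174 [ 0.5123 -0.0783  0.1204] [0.029 0.031 0.005]
scene yellow 224 [ 0.6128 -0.0739  0.1205] [0.029 0.031 0.005]
scene blue 96 [ 0.5159 -0.1792  0.1204] [0.027 0.026 0.004]
side red 263 [ 0.5106 -0.0778  0.1212] [0.029 0.031 0.006]
side yellow 245 [ 0.6109 -0.0736  0.1211] [0.029 0.031 0.006]
wrist red 1886 [ 0.5101 -0.079   0.1215] [0.03  0.03  0.007]
wrist yellow 1986 [ 0.6097 -0.0751  0.1213] [0.03  0.03  0.006]
wrist blue 1146 [ 0.5137 -0.1798  0.1216] [0.03  0.028 0.006]
```

View pics/side_d.png

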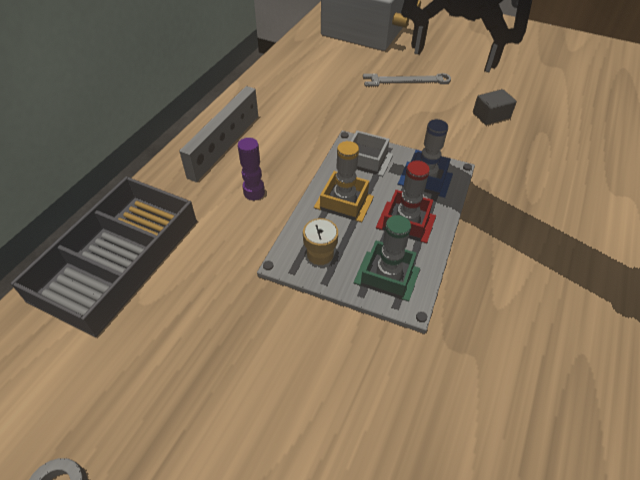

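All four spools stand upright in pockets of their own colour: blue (436,150), red (417,190), yellow (346,170), green (394,250). The bare pocket is empty and the gauge is still at (320,235).

```bash
python3 -c "
from cell import robot
print(robot.hand_in())"
```

```text
the job is handed in; nothing more can be done
None
```

The job is handed in at about 23 s: all four spools stand upright in the pockets of their own colour (green was already in its own; blue was parked in the bare pocket on the way), and the gauge was left where it stood.

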